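# Clamp the printed block by flicking the wing nut home

### The job

Tighten the loose orange wing nut on the clamping jig, clockwise seen from above, by pushing its wings round stroke after stroke with the fingertips until it is fully home and the blue clamp bar presses on the purple block in its nest. Push gently and do not pinch or grip the nut; leave the block in its nest and the things standing round the jig where they are, and finish clear of the jig.

Things in the scene. Friction and masses are not known exactly. Their poses are not given: they have to be found in the camera images.
- jig: Fixed aluminium jig. Origin on the desk under the stud's axis; z up, x from the stud toward the back plate, y toward the nest. Base plate x -44..52, y -84..92 mm, 8 mm high. Steel stud, 10 mm diameter, top at 72 mm. Nest walls 14 mm high, centred at x 0, y 57 mm. Upright back plate: see back_plate.
- back_plate (a point): Top middle of the upright back plate's face toward the nut: 38 mm from the stud's axis along the jig's x, 75 mm above the desk; the plate is 84 mm wide and 6 mm thick. The wings clear it, but there is hardly room for a finger between nut and plate: push round on the open sides.
- nut_base (a point): Point on the stud's axis at the underside of the orange wing nut, 2.2 mm above the top of the blue bar; it sinks as the nut is tightened (0.9 mm per rad). The nut: hub 22 mm diameter, 16 mm high; two opposite upright wings, each 9 mm thick over its black pads, reaching 34 mm from the axis, from 0 to 24 mm above this point.
- wing_tip_a (a point): Middle of the outer end of one wing, 34 mm from the axis, 12 mm above the nut's underside.
- wing_tip_b (a point): Middle of the outer end of the other wing, opposite wing_tip_a.
- wing_nut (a joint): Turn of the nut in rad: 0 = backed off, grows clockwise seen from above (tightening), 9.42 = hard stop, fully home. Wing a's direction in the jig's frame (from +x, counterclockwise) is minus this value. Starts between 0 and 2.4. It stays where it is left; friction about 0.06 N m (2 to 3 N at the wing), slightly more once the bar meets the block.
- bar_end (a point): Point on the underside of the blue clamp bar over the middle of the nest. The bar (24 mm wide, 128 mm long along the jig's y from -60 to 68 mm, 8 mm thick) does not turn; it sinks with the nut, and at the end presses on the block.
- clamp_bar: The blue clamp bar itself; origin on the stud's axis at the bar's underside.
- printed_block: Loose purple printed block, 30 x 44 x 10 mm, lying in the nest under the end of the bar with its long side along the jig's x; origin at the centre of its underside, 8 mm above the desk.
- rook: Bystander: white chess rook, 74 mm diameter, 67 mm high, standing by the nest end of the jig; origin at the centre of its underside.
- glue: Bystander: glue stick with green cap, 20 x 91 x 20 mm, lying beyond the other end of the jig; origin at the centre of its underside.
- eraser: Bystander: small black block, 22 x 48 x 16 mm, lying in front of the jig; origin at the centre of its underside.
- drive_pads: The two black rubber pads (19 x 18 mm, 13 to 32 mm from the axis, 3 to 21 mm above the nut's underside) on the wing faces that are pushed to tighten: each wing's counterclockwise side, seen from above. Origin and axes: the nut's (origin at nut_base, x toward wing a).
- back_pads: The two like pads on the wings' other (clockwise) sides; same origin and axes. Drive and back pads pressed at once mean a pinched wing.
Things that resemble listed ones, but are neither listed nor needed, are in the scene too. There is more than one size of the printed_block; the one meant has the size given above.

How it is judged:
At the end, for the whole second after the job is handed in: The nut stands within about 0.3 rad of its hard stop, the blue bar presses on the purple block with more than 1 N, and the block still lies in its nest (within 6 mm of its start) (value of joint wing_nut above 9.1 rad and contact force between clamp_bar and printed_block above 1 N and z of printed_block in the frame of jig below 0.01 m and distance of printed_block from where it was at the start of the episode below 0.006 m); the robot touches nothing.
It fails at once if a wing is pinched between the fingers (contact force between the fingers and drive_pads above 3 N and contact force between the fingers and back_pads above 3 N).
It fails at once if the nut is gripped hard or forced (over 50 N from the fingers) (contact force between the fingers and wing_nut above 50 N).
It fails at once if the block is lifted or pushed out of its nest (distance of printed_block from where it was at the start of the episode above 0.008 m).
It fails at once if a bystander (rook, glue stick, black block) is moved by more than 20 mm (distance of any of rook, glue, eraser from where it was at the start of the episode above 0.02 m).
It also fails if it takes over 58 s, if anything falls off the work surface, if the arm or the gripper's body presses on something with over 40 N, if the wrist force passes 120 N, or if a joint passes its speed limit or range.

### The arm

A 6-joint arm with a two-finger parallel gripper is mounted at the origin on a cart in front of the work surface, level with it; the furniture and walls round the work are solid. World frame = base frame: x ahead of the robot, y to its left, z up, the work surface at z = 0. Lengths are in m, angles in rad, forces in N, time in s.
With the tool pointing down it reaches from about 0.375 to 0.825 m from the base axis. Payload 5.5 kg.
Tool frame: the origin (TCP) lies midway between the tips of the shut fingers; the grasp point (between the pads) lies 19 mm behind it; z points along the fingers, y is the line along which they close (so a half turn about z gives the same grasp; the last joint's range is limited). The gripper opens to 85 mm and grips with 20 to 120 N. Pads are 22 mm wide; open, the fingers measure 114 mm over their backs; the gripper's body (76 mm by 85 mm) begins 54 mm behind the grasp point. The pads swing forward as they close: fully open they stand 13 mm farther back than shut.
Start: joints at [-1.109, 0.314, -0.047, 1.21, 0, 1.571], TCP at [0.267, -0.537, 0.231] pointing down, gripper open.
Joint ranges: [-2.67, 2.67], [-0.69, 1.73], [-1.03, 1.25], [-2.08, 2.16], [-1.42, 1.45], [-3.14, 3.14]. Speed limits (rad/s): [2.39, 2.39, 3.01, 3.14, 3.14, 3.14].

### API

Orientations are given as a unit quaternion [w, x, y, z].
In Python, from rig import robot, hand, ik, imaging, sign_off gives the robot as it stands. Calls block until the motion is done:
- robot.move_pose(position, orientation): joint-space move of the TCP to a pose.
- robot.movel(position, ori=None, max_speed=0.15, stop_force=None): straight line of the TCP; ori=None keeps the orientation; max_speed is the mean speed in m/s. With stop_force (N) it stops when the force on the tool has changed by that much, and returns True; else False.
- robot.move_j(angles): joint-space move.
- hand.set_gripper(opening): opening from 0.0 (shut) to 1.0 (fully open); the grip force is fixed at half the most; returns when the fingers have stopped.
- robot.pause(seconds).
- ik(position, orientation): joint angles nearest the present ones, or None.
- robot.get_state(): the state.
- imaging.read_camera(name): name is "scene" or "top" or "wrist"; returns the picture (420x560x3 uint8, red, green, blue); there is no depth.
- imaging.camera_info(name): a dict with "fx", "fy", "cx", "cy" (pixels), "k1" (the pictures are not rectified: a ray, as slopes to the right and down, at radius r is drawn at 1 + k1 r^2 times it, then the intrinsics apply), "view" (4x4, takes a point from world to camera coordinates). Camera axes: x right, y down, z forward; pixel columns grow to the right and rows downward; lengths in m; the calibration is good to about 2 mm. A picture is of the moment at which its call begins: read the wrist's pose just before it. camera_info takes no time and is no camera call; for the wrist camera it gives the pose at the moment of the call.
A pose or a line that the arm cannot do raises robot.PlanningError and nothing moves.
- sign_off(): hands the job in; it is judged then, once.
The state is a dict: "clock": time; "joint_pos": joint angles; "qvel": joint speeds; "effort": joint torques, N m; "tcp_pos": TCP position; "tcp_rot": TCP orientation; "contact_force": force on the tool from outside, world axes, zero at the start; "torque": the same for the moment, N m; "finger_gap": opening from 0.0 (shut) to 1.0 (fully open); "finger_force": force on a finger pad.
Only numpy, scipy, OpenCV 4.12 (cv2) and the standard library are available. Lean on these libraries where they do the work, as an engineer would, in place of code of your own. Each camera call takes 0.05 s, during which the arm holds its last target. There are 200 camera calls.

## Working session

There is one attempt and no reset: what is moved stays moved. The work goes in short steps, each a Python script; the robot and the scene stay as the last script left them, time stands still between calls to the robot, and variables do not carry over. Pictures are saved under pics/ and viewed, at most 10 in all, crops included, and the job is handed in when it is done.

```bash
mkdir -p pics; ls; python3 - <<'E'
from rig import robot, hand, ik, imaging
import cv2, numpy as np
for n in("top","scene"):
    im=imaging.read_camera(n); cv2.imwrite(f"pics/{n}0.png",im[:,:,::-1]); i=imaging.camera_info(n); print(n,i)
s=robot.get_state(); print(s)
E
```

```text
pics
top {'fx': 479.6840867352196, 'fy': 479.6840867352196, 'cx': 277.18330853291155, 'cy': 211.986101933907, 'k1': -0.0632433777025029, 'view': array([[ 0.01783785, -0.99983421,  0.00365466, -0.23340326],
       [-0.98937202, -0.01817853, -0.14426557,  0.52400049],
       [ 0.14430809, -0.00104243, -0.98953226,  0.89337722],
       [ 0.        ,  0.        ,  0.        ,  1.        ]])}
scene {'fx': 502.4899521335948, 'fy': 502.4899521335948, 'cx': 279.47078711871114, 'cy': 211.8153193580498, 'k1': -0.03995322364135351, 'view': array([[ 0.53674664, -0.84330037, -0.02734083, -0.47936342],
       [-0.34414938, -0.18922921, -0.91964858,  0.22375511],
       [ 0.77036631,  0.50302762, -0.39178944,  0.62304269],
       [ 0.        ,  0.        ,  0.        ,  1.        ]])}
{'clock': 0.1, 'joint_pos': array([-1.10903182e+00,  3.14154343e-01, -4.79723344e-02,  1.21018526e+00,
        2.29502763e-05,  1.57080871e+00]), 'qvel': array([-0.00172793, -0.00214096,  0.00159551, -0.00083021, -0.00042135,
       -0.00063331]), 'effort': array([ 6.14362943e-05, -5.40765703e+01,  3.40541482e+01,  1.11226065e-02,
        1.87078120e-05, -2.71479564e-06]), 'tcp_pos': array([ 0.26709653, -0.53670038,  0.23052431]), 'tcp_rot': array([-7.40322272e-04,  9.73466022e-01,  2.28830351e-01, -1.62247540e-04]), 'contact_force': array([ 0.13011823,  0.3465981 , -0.25785291]), 'torque': array([ 0.0032714 , -0.06826075, -0.0045045 ]), 'finger_force': 0.0, 'finger_gap': 1.00278119217181}
```

View pics/top0.png

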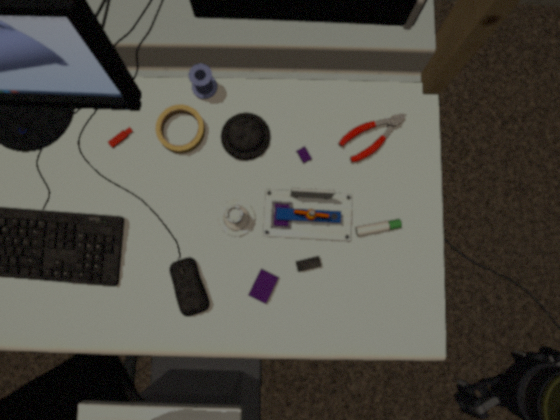

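View pics/scene0.png

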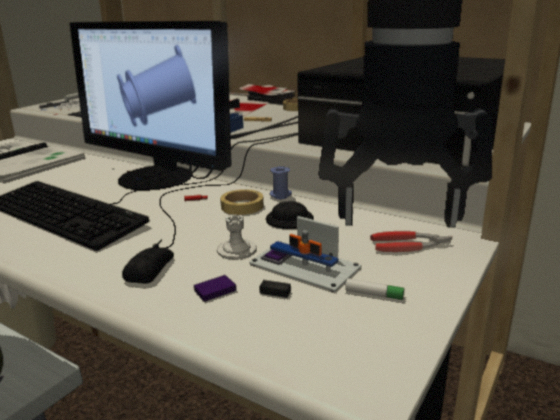

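The top view shows the jig around (308,215), with the back plate above it at (313,195) and the nest on the left at (282,214). That puts jig x roughly along world +x and jig y roughly along world +y.

What could be mistaken for the block:
- Purple piece in the nest under the blue bar (282,214). I choose this one.
- Large purple piece (264,286): too big and loose.
- Small purple piece (304,155): too small.

For the nut, the orange wings at (311,214) are the only candidate. The red pliers (372,140) and the red stick (120,137) are not on the jig.

Next I'll get a coarse fix from the top view and take a close look with the wrist camera.

```bash
cat > h.py <<'E'
from rig import robot, hand, ik, imaging, sign_off
import cv2, numpy as np
from scipy.spatial.transform import Rotation as Rn
def ray(i,u,v):
    K=np.array([[i['fx'],0,i['cx']],[0,i['fy'],i['cy']],[0,0,1]])
    d=np.array([(u-i['cx'])/i['fx'],(v-i['cy'])/i['fy']]); p=d.copy()
    for _ in range(20): p=d/(1+i['k1']*(p@p))
    R=i['view'][:3,:3]; return -R.T@i['view'][:3,3], R.T@np.r_[p,1]
def onz(i,uv,z):
    o,d=ray(i,*uv); return o+d*(z-o[2])/d[2]
def down(yaw):  # tool z down, tool x along yaw
    c,s=np.cos(yaw),np.sin(yaw)
    q=Rn.from_matrix(np.array([[c,s,0],[s,-c,0],[0,0,-1]])).as_quat(); return q[[3,0,1,2]]
def snap(name,f=None):
    i=imaging.camera_info(name); im=imaging.read_camera(name)
    if f: cv2.imwrite('pics/'+f,im[:,:,::-1])
    return i,im
def mask(im,lo,hi,smin=110,vmin=40):
    h=cv2.cvtColor(im,cv2.COLOR_RGB2HSV); return cv2.inRange(h,(lo,smin,vmin),(hi,255,255))
E
python3 - <<'E'
from h import *
i,im=snap("top")
for n,lo,hi,z in(("blue",100,122,.03),("orange",3,15,.055),("purple",125,150,.018)):
    m=mask(im,lo,hi); m[:, :250]=0;m[:180]=0;m[250:]=0;m[:,360:]=0
    ys,xs=np.nonzero(m); r=cv2.minAreaRect(np.c_[xs,ys].astype(np.float32)); print(n,len(xs),r,onz(i,r[0],z))
c=onz(i,(311,214),.055)
P=np.array([c[0]-.02,c[1],.26])
for yaw in(np.pi/2,-np.pi/2,0,np.pi): print(yaw,ik(P,down(yaw)))
print(down(0))
# camera placement in tool frame
w=imaging.camera_info("wrist");s=robot.get_state();q=s['tcp_rot'];R=Rn.from_quat(q[[1,2,3,0]]).as_matrix();V=w['view']
print("cam in tool",R.T@(-V[:3,:3].T@V[:3,3]-s['tcp_pos']),"\n",V[:3,:3]@R)
E
```

```text
blue 380 ((307.78277587890625, 215.60690307617188), (64.44329833984375, 12.373777389526367), 4.763641834259033) [ 0.52330252 -0.28395354  0.03      ]
orange 138 ((311.0829162597656, 214.94631958007812), (33.524662017822266, 8.800223350524902), 12.094757080078125) [ 0.52120643 -0.28859958  0.055     ]
purple 108 ((295.481689453125, 216.16461181640625), (41.19096374511719, 20.31940460205078), 6.34019136428833) [ 0.52341095 -0.26033926  0.018     ]
1.5707963267948966 [-0.52061915  0.26596387 -0.04562109  1.25921137  0.          1.05017717]
-1.5707963267948966 [-0.52061915  0.26596387 -0.04562109  1.25921137  0.         -2.09141548]
0 [-0.52061915  0.26596387 -0.04562109  1.25921137  0.          2.6209735 ]
3.141592653589793 [-0.52061915  0.26596387 -0.04562109  1.25921137  0.         -0.52061915]
[0. 1. 0. 0.]
cam in tool [ 7.89826726e-02  1.09949182e-04 -1.41789597e-01] 
 [[-9.38477126e-04  9.99999531e-01 -2.38502846e-04]
 [-9.52735544e-01 -9.66577979e-04 -3.03799358e-01]
 [-3.03799446e-01 -5.78786095e-05  9.52736004e-01]]
```

```bash
python3 - <<'E'
from h import *
robot.move_pose([.521,-.287,.21],down(np.pi)); robot.pause(.3)
hand.set_gripper(0.)
i,im=snap("wrist","w1.png"); np.savez('w1',im=im,view=i['view'])
print(robot.get_state()['clock'],robot.get_state()['finger_gap'])
for n,lo,hi,z in(("blue",100,122,.032),("orange",3,15,.058)):
    m=mask(im,lo,hi)
    ys,xs=np.nonzero(m); r=cv2.minAreaRect(np.c_[xs,ys].astype(np.float32)); print(n,len(xs),r,[onz(i,p,z)[:2].round(4).tolist() for p in cv2.boxPoints(r)])
E
```

```text
3.0667 8.197918111689245e-05
blue 1614 ((282.3120422363281, 186.54830932617188), (123.24951934814453, 23.09845542907715), 1.527525544166565) [[0.5357, -0.3466], [0.5114, -0.3447], [0.5149, -0.2198], [0.5394, -0.2189]]
orange 1301 ((356.6799011230469, 245.80563354492188), (136.42039489746094, 404.02001953125), 89.71208190917969) [[0.5107, -0.4031], [0.5083, -0.0164], [0.6646, 0.0292], [0.6624, -0.4211]]
```

View pics/w1.png

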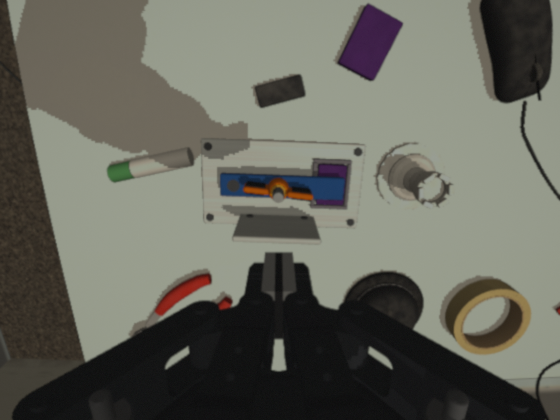

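The wrist view shows the stud top at (278,195), wing ends at (245,187) and (313,198), and the bar running from (221,184) to (345,188). The nest with its purple block is at (332,180), and the back plate is the grey strip at (277,230). Next I'll cross-check the stud axis and the wing angle, and view a close crop.

```bash
python3 - <<'E'
from h import *
d=np.load('w1.npz'); im=d['im']; i=dict(imaging.camera_info("wrist")); i['view']=d['view']
sc=np.array([onz(i,p,.008)[:2] for p in((208,146),(358,152),(350,222),(210,217))]); print("screws",sc.round(4).tolist(),sc.mean(0))
print("stud top",onz(i,(278,195),.072)[:2])
m=mask(im,3,15,140); m[:165]=0;m[210:]=0;m[:,:230]=0;m[:,330:]=0
ys,xs=np.nonzero(m); print(len(xs),xs.min(),xs.max())
pts=np.array([onz(i,p,.055)[:2] for p in zip(xs,ys)]); S=np.array([.5254,-.2865])
r=np.hypot(*(pts-S).T)
for sgn in(1,-1):
    q=pts[((pts-S)[:,1]*sgn>.015)]-S; print(sgn,q.mean(0),np.degrees(np.arctan2(*(q.mean(0)[::-1]))),np.hypot(*q.T).max())
c=cv2.resize(im[125:250,190:370],None,fx=4,fy=4,interpolation=cv2.INTER_CUBIC); cv2.imwrite('pics/c1.png',c[:,:,::-1])
E
```

```text
screws [[0.4869, -0.3613], [0.4934, -0.2016], [0.5731, -0.2049], [0.5669, -0.3643]] [ 0.53006463 -0.28300964]
stud top [ 0.52292905 -0.28698529]
522 244 312
1 [0.00294417 0.02342247] 82.83558280469529 0.03259960009693698
-1 [-0.00299229 -0.02419053] -97.05148187508802 0.03328246650106763
```

View pics/c1.png

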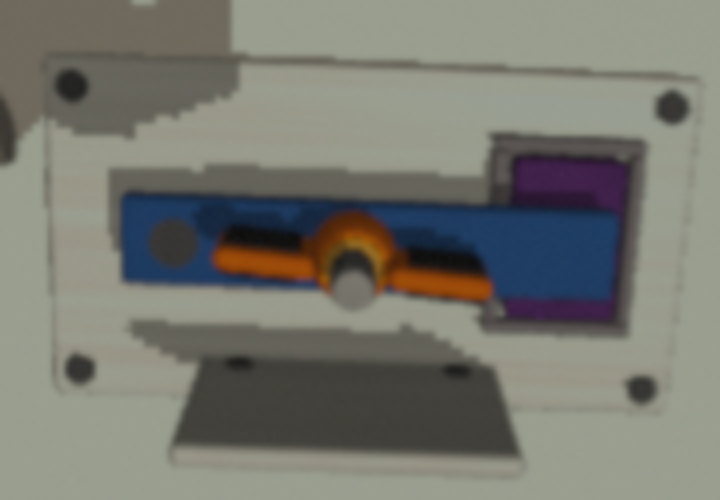

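The crop confirms the choice: the orange nut on the stud, wings nearly along the bar, black pads visible on the −x side of the right wing, and a 30×44 purple block in the nest.

Measurements:
- The stud is at about (0.5257, −0.2867), from both the bar and the screws, which agree within 1 mm. The bar measures 126.5×24.5 mm against 128×24 given.
- Jig yaw is about −2°, and the wing is at 85° in the jig frame, so v ≈ 1.66 rad.

Plan: push round on the −x side from wing angle 205° to 25°, with the tool yaw following the wing.

```bash
cat >> h.py <<'E'
S=np.array([.5257,-.2867]); YAW=np.radians(-2.0); HOME=9.42
def pose(th,off,z,R=.024):   # th: wing angle in jig frame, deg
    a=np.radians(th)+YAW; u=np.array([np.cos(a),np.sin(a)]); t=np.array([-u[1],u[0]])
    return np.r_[S+R*u+off*t,z], down(a)
def zb(v): return .0282+.0009*(HOME-v)+.008
def go_over(th,off,z=.095):
    robot.move_pose(*pose(th,off,z))
def stroke(th0,th1,v0,h,step=15,sf=12,speed=.06):
    """push the wing standing at th0 (turn v0) clockwise to th1; returns reached command angle, stopped?"""
    go_over(th0,.024)
    p,q=pose(th0,.024,zb(v0)); 
    if robot.movel(p,q,.1,stop_force=8): print("blocked going down",robot.get_state()); return th0,True
    n=int(np.ceil((th0-th1)/step)); f=[]
    for th in np.linspace(th0,th1,n+1):
        p,q=pose(th,.0045+h,zb(v0+np.radians(th0-th)))
        st=robot.movel(p,q,speed,stop_force=sf); s=robot.get_state(); f.append(np.linalg.norm(s['contact_force']).round(1))
        if st: break
    print("th",th,"stopped",st,"F",f,"clock",s['clock'],"err",s['tcp_pos']-p); return th,st
def lift():
    # back off ccw a little, then up
    s=robot.get_state(); q=s['tcp_rot']; R=Rn.from_quat(q[[1,2,3,0]]).as_matrix(); t=np.array([-R[1,0],R[0,0],0])
    p=s['tcp_pos']+.004*t; robot.movel(p,None,.06); robot.movel(np.r_[p[:2],.095],None,.15)
def wings(f=None,z=.055):
    i,im=snap("wrist",f); m=mask(im,3,15,140); ys,xs=np.nonzero(m)
    q=np.array([onz(i,p,z)[:2] for p in zip(xs,ys)])-S; r=np.hypot(*q.T); q=q[(r>.014)&(r<.038)]
    a=np.arctan2(q[:,1],q[:,0])-YAW; return len(q),np.degrees(np.angle(np.exp(2j*a).mean())/2)%180
E
python3 - <<'E'
from h import *
stroke(85,25,1.66,.007); lift()
robot.move_pose([.521,-.287,.21],down(np.pi)); robot.pause(.2)
print(wings("w2.png"),robot.get_state()['clock'])
E
```

```text
th 25.0 stopped False F [np.float64(2.0), np.float64(2.3), np.float64(2.0), np.float64(2.7), np.float64(2.5)] clock 7.2417 err [6.90494729e-05 6.02338931e-05 6.27620824e-05]
(294, np.float64(7.966223469410457)) 10.6167
```

View pics/w2.png

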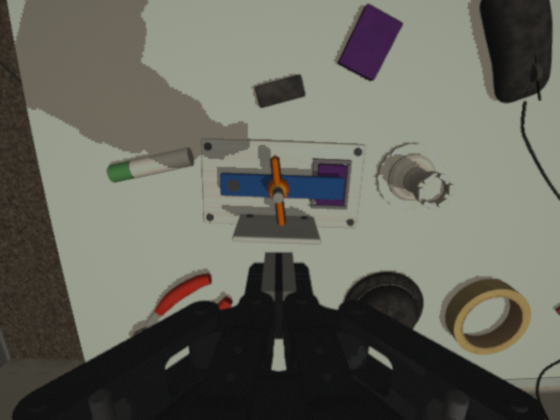

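The wings now lie along the jig's x, at (274,158) to (281,225), which is 8° in the jig frame. The nut turned 77° smoothly at about 2–3 N, so the fingers' true half thickness is about 14.5 mm. Now the two full half-turns.

```bash
python3 - <<'E'
from h import *
th,st=stroke(188,10,3.0,.0145); lift()
robot.move_pose([.521,-.287,.21],down(np.pi)); robot.pause(.2)
n,a=wings(None,.052); print(n,a,robot.get_state()['clock'])
if not st and 0<a<25:
    v=3.0+np.radians(188-a); print("v",v)
    th,st=stroke(180+a,12,v,.0145,sf=10); lift()
    robot.move_pose([.521,-.287,.21],down(np.pi)); robot.pause(.2)
    print(wings("w3.png",.05),robot.get_state()['clock'])
E
```

```text
th 10.0 stopped False F [np.float64(0.4), np.float64(1.7), np.float64(2.3), np.float64(1.7), np.float64(1.5), np.float64(1.1), np.float64(2.1), np.float64(1.3), np.float64(1.4), np.float64(1.3), np.float64(1.2), np.float64(1.2), np.float64(0.5)] clock 17.0 err [ 6.73990930e-05 -7.78079804e-06  5.54447648e-05]
296 13.093848467967984 20.6083
v 6.052688226226083
th 12.0 stopped False F [np.float64(0.1), np.float64(1.6), np.float64(2.5), np.float64(1.9), np.float64(1.6), np.float64(2.0), np.float64(2.1), np.float64(1.3), np.float64(1.1), np.float64(1.3), np.float64(1.6), np.float64(1.8), np.float64(1.3), np.float64(1.3)] clock 27.2083 err [4.97221147e-05 1.18943303e-05 8.30977365e-05]
(290, np.float64(15.218863832585239)) 30.8083
```

View pics/w3.png

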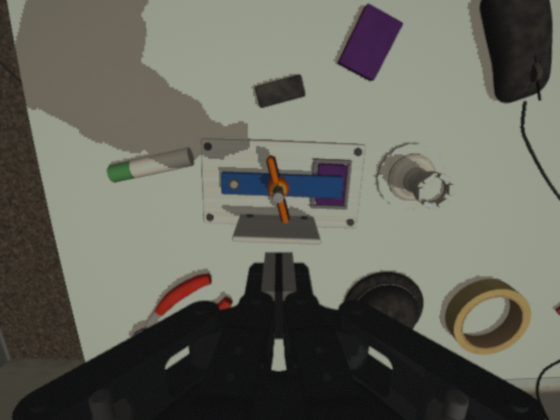

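The wings are at (271,160) to (286,222), 15° in the jig frame, so v is about 9.15. One last short push to the hard stop, with a force limit.

```bash
python3 - <<'E'
from h import *
go_over(195,.024); p,q=pose(195,.024,zb(9.15))
print("down blocked",robot.movel(p,q,.1,stop_force=8))
p,q=pose(168,.019,zb(9.42))
print("stop",robot.movel(p,q,.03,stop_force=10)); s=robot.get_state(); print(s['contact_force'],s['tcp_pos']-p,s['clock'])
lift(); robot.move_pose([.521,-.287,.21],down(np.pi)); robot.pause(.3)
print(wings("w4.png",.05),robot.get_state()['clock'],robot.get_state()['contact_force'])
E
```

```text
down blocked False
stop True
[ 0.67007605 -3.92019014 -1.93885414] [ 0.0020644  -0.00570486  0.00124635] 32.65
(283, np.float64(0.6456249407022633)) 34.3333 [ 0.18736028 -0.64472462  0.60447326]
```

View pics/w4.png

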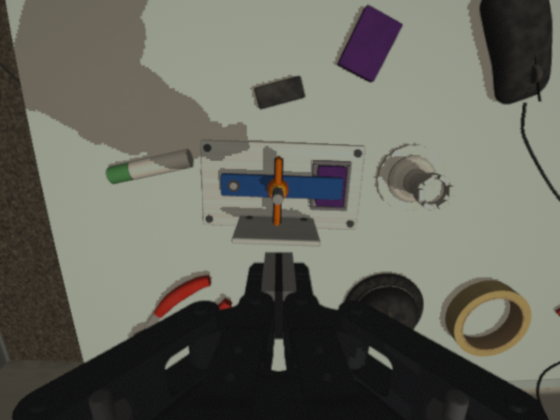

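The wings are at (279,158) to (277,225), 0.6° in the jig frame, which matches the hard stop at 0°. The force stop also triggered there. The block is still in its nest at (331,185), the bystanders haven't moved, and the arm is clear.

```bash
python3 -c "
from rig import sign_off
print(sign_off())"
```

```text
the job is handed in; nothing more can be done
None
```

I tightened the wing nut to its hard stop and handed the job in; the wings read within 1° of fully home, the block looked seated and the bystanders unmoved, the arm was clear, and it took about 34 s, but I didn't measure the bar's pressure on the block and sign-off gave no verdict.

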